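# Line up the medicine vials by height

## Robot

A 6-joint arm with a two-finger parallel gripper is mounted at the origin on the work surface. World frame = base frame: x ahead of the robot, y to its left, z up, the work surface at z = 0. Lengths are in mm, angles in rad, forces in N, time in s.
With the tool pointing down it reaches from about 350 to 875 mm from the base axis. Payload 4.2 kg.
Tool frame: the origin (TCP) lies between the finger pads; the fingertips stand 17 mm ahead of it and the grasp point (between the pads) lies 2 mm behind it (nose_length is the distance from the TCP to the fingertips, in mm); z points along the fingers, y is the direction in which the jaws open and shut (so a half turn about z gives the same grasp; the last joint's range is limited). The gripper opens to 85 mm and grips with 20 to 120 N. Pads are 22 mm wide; open, the fingers measure 114 mm over their backs; the gripper's body (76 mm by 85 mm) begins 54 mm behind the grasp point. The pads swing forward as they close: fully open they stand 13 mm farther back than shut.
Start: joints at [1.431, 0.385, 0.008, 0, -1.194, -0.259], TCP at [242.662, 575.946, 248.312] pointing down, gripper open.
Joint ranges: [-3.14, 3.14], [-1.21, 2.06], [-1.07, 1.41], [-3.16, 2.05], [-2.99, -0.16], [-3.1, 3.1]. Speed limits (rad/s): [2.79, 2.79, 3.14, 3.14, 3.14, 3.14].

## Interface

Orientations are given as a unit quaternion [x, y, z, w].
In Python, from bench import * gives the robot as it stands.
- The arm moves only by the tool jog_arm, never from a script. Its argument "increments" is a list of rows, each a list of 4 numbers: the shift along the tool's x, y, z in m, then the turn about the tool's z in degrees. A call has 1 to 10 rows; each row is the pose to reach, as a shift and turn from the pose measured when the call began, along the tool's axes at that moment; what a row does not reach only later rows make up. A row lasts 1/8 s, in which the tool goes at most 62.5 mm and 10.7 degrees, less where a joint would pass 70% of its speed; a pose out of reach is approached as far as the arm can. A call with a gripper value outside its range is refused whole. "hand" is the gripper's target within -1 to 1 (fully open at 1, half-way at 0, shut at -1), set as the call begins (left out, the last holds). The fingers move at their own pace and stop on an object; the grip force is fixed at half the most. Time passes only in rows, so rows that repeat a pose let the fingers close. It gives the time, the measured TCP pose, the force and the opening at its end, in the units of the state.
- read_state(): the state, without advancing time (a new reading comes with each control period).
- get_image(name): name is "side" or "top"; returns the picture (400x640x3 uint8, red, green, blue); there is no depth.
- calibration(name): a dict with "fx", "fy", "cx", "cy" (pixels), "position" and "rotation" of the camera in the world. Camera axes: x right, y up, looking along -z (the intrinsics and any distortion apply to the point x, -y, -z); pixel columns grow to the right and rows downward; lengths in mm; the calibration is good to about 2 mm. A picture is of the moment at which its call begins. calibration takes no time and is no camera call.
- job_done(): hands the job in, once; it reports no verdict.
The state is a dict: "clock": time; "joints": joint angles; "joint_vel": joint speeds; "joint_efforts": joint torques, N m; "position": TCP position; "ee_rot": TCP orientation; "contact_force": force on the tool from outside, world axes, zero at the start; "wrist_torque": the same for the moment, N m; "gripper_width": finger opening in mm.
Only numpy, scipy, OpenCV 4.12 (cv2) and the standard library are available. Lean on these libraries where they do the work, as an engineer would, in place of code of your own. Each camera call takes 0.05 s, during which the arm holds its last target.

## Task

Set the four medicine vials out on the white strip in order of height, one upright in the middle of each ring mark: the shortest on the mark next to the blue block, rising to the tallest at the grey block. Keep them upright all the way, set each one down gently without dropping it, and leave all four standing still and let go.

Things in the scene. Friction and masses are not known exactly. Their poses are not given: they have to be found in the camera images.
- vial_yellow_mid (a point): The shortest of four loose amber glass medicine vials, with a yellow cap and a white label: 44 mm tall, its round body 24 mm in diameter for the lower 30 mm, then a narrower neck and cap; about 25 g. It stands upright on the mat at the start. The point lies on its axis half-way up, 22 mm above its underside; z is its axis, up.
- vial_purple_mid (a point): The second shortest of four loose amber glass medicine vials, with a purple cap and a white label: 60 mm tall, its round body 30 mm in diameter for the lower 41 mm, then a narrower neck and cap; about 50 g. It stands upright on the mat at the start. The point lies on its axis half-way up, 30 mm above its underside; z is its axis, up.
- vial_red_mid (a point): The second tallest of four loose amber glass medicine vials, with a red cap and a white label: 76 mm tall, its round body 38 mm in diameter for the lower 52 mm, then a narrower neck and cap; about 100 g. It stands upright on the mat at the start. The point lies on its axis half-way up, 38 mm above its underside; z is its axis, up.
- vial_green_mid (a point): The tallest of four loose amber glass medicine vials, with a green cap and a white label: 94 mm tall, its round body 46 mm in diameter for the lower 64 mm, then a narrower neck and cap; about 180 g. It stands upright on the mat at the start. The point lies on its axis half-way up, 47 mm above its underside; z is its axis, up.
- mark_a: One of four equal printed black ring marks (54 mm across, with a dot at the centre) in a straight row at 65 mm pitch on the white strip; this one lies at one end of the row (the strip's -x end). Origin at the centre of the mark on the strip's top face, where a vial's underside will stand; flat, fixed; z up.
- mark_b: One of four equal printed black ring marks (54 mm across, with a dot at the centre) in a straight row at 65 mm pitch on the white strip; this one lies next to mark_a, in the row. Origin at the centre of the mark on the strip's top face, where a vial's underside will stand; flat, fixed; z up.
- mark_c: One of four equal printed black ring marks (54 mm across, with a dot at the centre) in a straight row at 65 mm pitch on the white strip; this one lies next to mark_d, in the row. Origin at the centre of the mark on the strip's top face, where a vial's underside will stand; flat, fixed; z up.
- mark_d: One of four equal printed black ring marks (54 mm across, with a dot at the centre) in a straight row at 65 mm pitch on the white strip; this one lies at the other end of the row (the strip's +x end). Origin at the centre of the mark on the strip's top face, where a vial's underside will stand; flat, fixed; z up.
- strip: White flat strip, 330 x 100 x 6 mm, fixed, with the marks along its middle and an 18 mm high block across each end, one blue, one grey. Origin at the centre of its underside; x along the row from mark_a to mark_d, z up. Beside it lies a teal mat (3 mm thick) on which the vials stand 80 mm or more apart, among them a small carton (36 x 36 x 32 mm) and a tape roll (42 mm across, 18 mm high).
- start_block: The blue block, 22 mm along the row, 90 mm across it, 18 mm high, fixed on the strip at one of its two ends, 53 mm from the centre of the nearest mark and 118 mm or more from the others; it shows where the row begins (the other end has a grey block, not listed). Origin at the centre of its underside.
There are look-alikes about, which are no part of the job. Leave any turquoise look-alike of the part that bears vial_green_mid alone.

How it is judged:
By the outcome, as a careful person would: the job done as asked, in the order asked, and still so for the second after the job is handed in, with the robot touching nothing.
It also fails if it takes over 112 s, if anything falls off the work surface, if the arm or the gripper's body presses on something with over 40 N, if the wrist force passes 120 N, or if a joint passes its speed limit or range.

## Working session

There is one attempt and no reset: what is moved stays moved. The work goes in short steps, Python scripts to look and compute and a tool call to move; the robot and the scene stay as the last step left them, time stands still between calls to the robot, and variables do not carry over. Pictures are saved under pics/ and viewed, and the job is handed in when it is done.

Besides the shell and the picture viewer there is one more tool, called after "Request:" as name(argument=value, ...), one argument or row to a line, values as JSON. jog_arm: Moves the arm, as the interface text tells. Its arguments: {"type":"object","properties":{"increments":{"type":"array"},"hand":{"type":"number"}},"required":["increments"]}

```bash
ls; mkdir -p pics
python3 - <<'E'
from bench import *
import cv2
for n in("top","side"):
    im=get_image(n); cv2.imwrite(f"pics/{n}0.png",im[:,:,::-1]); print(n,calibration(n))
print(read_state())
E
```

```text
pics
top {'fx': 418.7831954202107, 'fy': 418.7831954202107, 'cx': 328.05324419928417, 'cy': 203.20528720966524, 'position': array([390.42511244,  12.76132878, 979.7496977 ]), 'rotation': array([ 0.05774412, -0.06058588, -0.69853976,  0.71065967])}
side {'fx': 380.1220760328109, 'fy': 380.1220760328109, 'cx': 315.75622538959885, 'cy': 194.63867506902412, 'position': array([ 508.78559382, -584.34686069,  525.36610567]), 'rotation': array([ 0.45324621, -0.00854332, -0.03436448,  0.89068174])}
{'clock': 0.1, 'joints': array([ 1.43059312e+00,  3.85481501e-01,  6.76875813e-03, -4.00425659e-04,
       -1.19398596e+00, -2.58593577e-01]), 'joint_vel': array([-4.54975599e-05,  3.16227621e-04,  5.51954056e-03,  1.47531830e-04,
       -6.25435382e-04, -1.20180138e-03]), 'joint_efforts': array([-4.47579305e-04, -3.93318951e+01,  1.88929868e+01,  4.19790030e+00,
       -2.58908804e-03,  7.31495334e-06]), 'position': array([242.50045876, 575.51873447, 247.33740328]), 'ee_rot': array([ 9.80170831e-01, -1.98151967e-01, -1.29497530e-04,  9.60531304e-04]), 'contact_force': array([ 1.43000472, -0.00445928,  0.04862329]), 'wrist_torque': array([0.04888016, 0.02371458, 0.03521738]), 'gripper_width': 85.37099018049749}
```

View pics/top0.png

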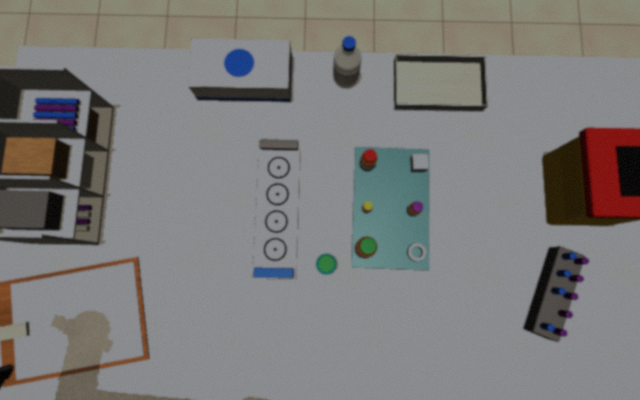

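View pics/side0.png

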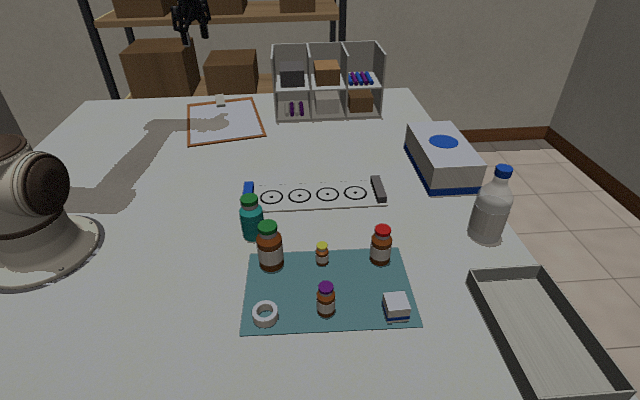

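```bash
cat > h.py <<'E'
from bench import *
import cv2, numpy as np
from scipy.spatial.transform import Rotation as R
def ray(n,u,v):
    c=calibration(n); d=np.array([(u-c['cx'])/c['fx'],-(v-c['cy'])/c['fy'],-1.])
    return np.array(c['position']),R.from_quat(c['rotation']).apply(d)
def onz(n,u,v,z):
    p,d=ray(n,u,v); return p+d*(z-p[2])/d[2]
def proj(n,P):
    c=calibration(n); q=R.from_quat(c['rotation']).inv().apply(np.array(P,float)-c['position'])
    return c['cx']+c['fx']*q[0]/-q[2], c['cy']-c['fy']*q[1]/-q[2]
def tri(a,b):
    A=np.zeros((3,3));y=np.zeros(3)
    for n,(u,v) in(("top",a),("side",b)):
        p,d=ray(n,u,v); d/=np.linalg.norm(d); M=np.eye(3)-np.outer(d,d); A+=M;y+=M@p
    return np.linalg.solve(A,y)
E
python3 - <<'E'
from h import *
rng={'yellow':(22,35,120,90),'purple':(135,160,90,50),'red':(0,6,170,90),'green':(50,75,120,50),'blue':(105,118,130,60)}
ht={'yellow':44,'purple':60,'red':76,'green':94,'blue':18}
for n in("top","side"):
    im=cv2.imread(f"pics/{n}0.png"); hsv=cv2.cvtColor(im,cv2.COLOR_BGR2HSV)
    for k,(a,b,s,v) in rng.items():
        m=cv2.inRange(hsv,(a,s,v),(b,255,255))
        N,_,st,ce=cv2.connectedComponentsWithStats(m)
        for i in range(1,N):
            if st[i,4]>=20: 
                u,w=ce[i]; print(n,k,st[i],ce[i].round(1),onz(n,u,w,3+ht[k]).round(1))
    g=cv2.cvtColor(im,cv2.COLOR_BGR2GRAY)
    x0,y0,x1,y1=(250,145,305,275) if n=="top" else (255,178,372,210)
    big=cv2.resize(im[y0:y1,x0:x1],None,fx=5,fy=4 if n=='top' else 5,interpolation=cv2.INTER_CUBIC); cv2.imwrite(f"pics/{n}_strip.png",big)
    m=(g[y0:y1,x0:x1]<100).astype(np.uint8)
    N,_,st,ce=cv2.connectedComponentsWithStats(m)
    for i in range(1,N):
        u,w=ce[i]+[x0,y0]
        # ring centre by bounding box
        print(n,'dark',st[i],(round(u,1),round(w,1)),onz(n,u,w,6).round(1))
for n,bx in(("top",(350,140,435,272)),("side",(235,190,420,335))):
    im=cv2.imread(f"pics/{n}0.png"); x0,y0,x1,y1=bx
    cv2.imwrite(f"pics/{n}_mat.png",cv2.resize(im[y0:y1,x0:x1],None,fx=4,fy=4,interpolation=cv2.INTER_CUBIC))
E
```

```text
top yellow [363 202   9   9  59] [367.3 205.8] [543.8 -78.3  47. ]
top purple [ 35 105  41   6 239] [ 55.2 107.5] [757.8 641.8  63. ]
top purple [ 57 119  18   7  87] [ 66.4 121.3] [724.9 612.2  63. ]
top purple [413 202  10  10  82] [417.3 206.4] [ 541.8 -187.9   63. ]
top purple [582 258   6   6  31] [584.6 260.5] [ 429.  -550.2   63. ]
top purple [577 275   6   6  31] [579.4 277.9] [ 391.4 -535.6   63. ]
top purple [571 293   7   6  31] [574.  295.7] [ 353.4 -521.    63. ]
top purple [566 311   6   7  32] [568.4 314. ] [ 315.1 -505.8   63. ]
top purple [560 330   7   6  32] [562.8 332.6] [ 276.7 -491.    63. ]
top red [ 586  129   54   88 3265] [609.5 171.5] [ 625.2 -612.7   79. ]
top red [363 150  13  12 115] [369.6 155.5] [652.1 -80.2  79. ]
top green [360 238  16  16 186] [367.6 245.5] [451.  -74.2  97. ]
top green [318 256  16  16 202] [325.7 263.3] [412.4  13.2  97. ]
top blue [343  37  12  12 125] [348.6  42.6] [958. -34.  21.]
top blue [225  49  29  27 607] [238.7  62.3] [900.  235.8  21. ]
top blue [ 36  99  42   6 209] [ 56.5 101.1] [790.9 669.5  21. ]
top blue [ 34 111  
[... 2662 characters left out ...]
125.2   6. ]
side dark [33 11 23 14 84] (np.float64(298.9), np.float64(196.1)) [510.5 124.8   6. ]
side dark [ 5 12 23 14 81] (np.float64(270.7), np.float64(196.9)) [445.5 127.7   6. ]
side dark [99 13  3  3  6] (np.float64(354.8), np.float64(192.2)) [641.2 128.6   6. ]
side dark [71 15  3  2  6] (np.float64(327.0), np.float64(193.5)) [576.1 129.2   6. ]
side dark [ 0 17  7 15 61] (np.float64(256.9), np.float64(203.7)) [415.1 104.4   6. ]
side dark [43 16  4  3  7] (np.float64(299.4), np.float64(194.9)) [511.9 129.7   6. ]
side dark [15 18  3  2  6] (np.float64(271.0), np.float64(196.5)) [446.1 129.2   6. ]
side dark [48 28 69  4 94] (np.float64(338.2), np.float64(207.8)) [595.7  73.2   6. ]
```

Request:
jog_arm(
  increments=[
    [0,0,0,-10],
    [0,0,0,-20],
    [0,0,0,-22.9],
    [0,0,0,-22.9],
  ],
  hand=0.2,
)

```text
clock: 0.6
position: [242.4, 575.3, 246.8]
ee_rot: [1.0, -0.0, -0.001, 0.001]
contact_force: [0.4, -0.2, -0.8]
gripper_width: 51.2
```

View pics/top_mat.png

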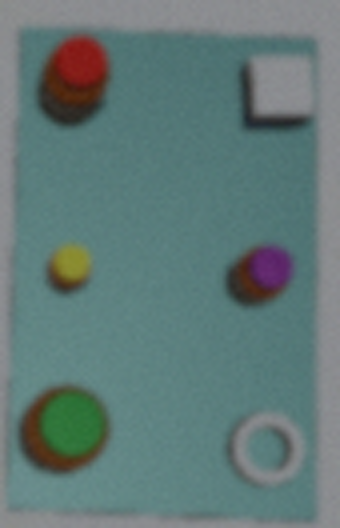

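View pics/side_mat.png

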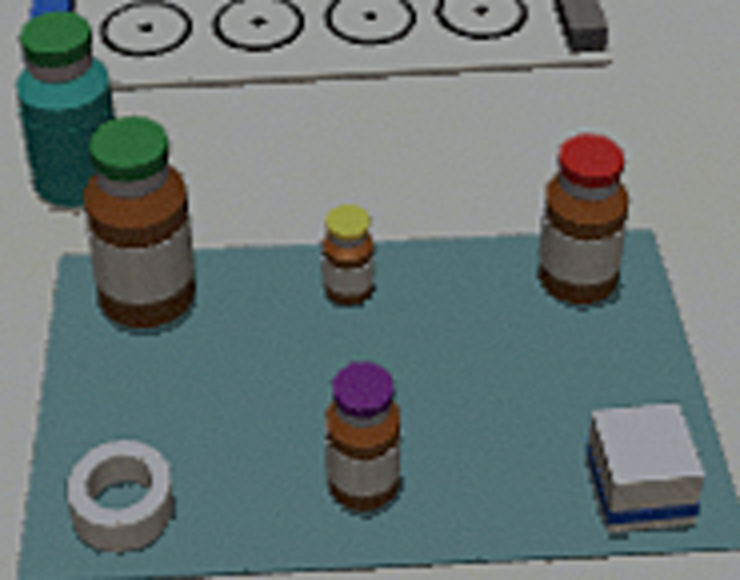

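Request:
jog_arm(
  increments=[
    [0.02,0.043,0,0],
    [0.045,0.098,0,0],
    [0.07,0.153,0,0],
    [0.095,0.208,0,0],
    [0.12,0.263,0,0],
    [0.145,0.318,0,0],
    [0.17,0.373,0,0],
    [0.195,0.428,0,0],
    [0.22,0.483,0,0],
    [0.24,0.52,0,0],
  ],
)

```text
clock: 1.85
position: [482.8, 53.0, 248.1]
ee_rot: [1.0, -0.001, -0.0, 0.001]
contact_force: [1.1, 0.4, 1.1]
gripper_width: 51.1
```

Request:
jog_arm(
  increments=[
    [0,0,0,0],
  ],
)

```text
clock: 1.98
position: [483.3, 50.8, 247.7]
ee_rot: [1.0, -0.004, -0.001, 0.002]
contact_force: [-0.3, 0.4, 0.4]
gripper_width: 51.1
```

Request:
jog_arm(
  increments=[
    [0.03,0.055,0,0],
    [0.055,0.11,0,0],
    [0.0617,0.1298,0,0],
    [0.0617,0.1298,0.04,0],
    [0.0617,0.1298,0.08,0],
    [0.0617,0.1298,0.12,0],
    [0.0617,0.1298,0.14,0],
    [0.0617,0.1298,0.14,0],
  ],
  hand=0.1,
)

```text
clock: 2.98
position: [542.5, -79.2, 106.5]
ee_rot: [1.0, -0.004, -0.003, 0.002]
contact_force: [-0.4, 0.1, 0.3]
gripper_width: 47.3
```

Run:
```python
from h import *
n="side"
im=get_image(n); cv2.imwrite("pics/side1.png",cv2.resize(im[130:340,200:440,::-1],None,fx=3.2,fy=2.8,interpolation=cv2.INTER_CUBIC))
print(read_state()['position'])
```

```text
[543.68931489 -79.28688133 107.90683619]
```

View pics/side1.png

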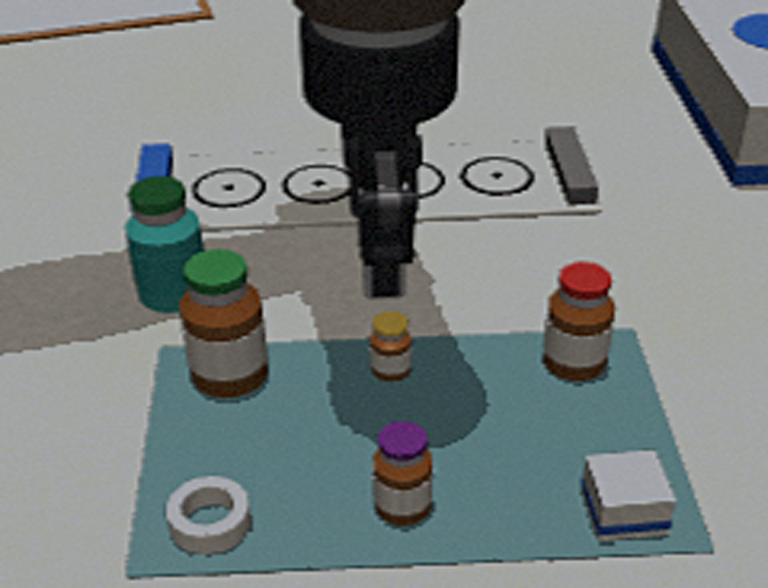

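Request:
jog_arm(
  increments=[
    [0.0015,0,0.02,0],
    [0.0015,0,0.04,0],
    [0.0015,0,0.06,0],
    [0.0015,0,0.075,0],
    [0.0015,0,0.0825,0],
    [0.0015,0,0.0825,0],
    [0.0015,0,0.0825,0],
  ],
)

```text
clock: 3.9
position: [545.6, -79.5, 26.1]
ee_rot: [1.0, -0.004, -0.001, 0.002]
contact_force: [-0.3, -0.7, -0.5]
gripper_width: 47.1
```

```bash
cat > snap.py <<'E'
import sys
from h import *
n,f,x0,y0,x1,y1,s=sys.argv[1],sys.argv[2],*map(float,sys.argv[3:8])
im=get_image(n); cv2.imwrite("pics/%s_full.png"%f,im[:,:,::-1]);cv2.imwrite("pics/%s.png"%f,cv2.resize(im[int(y0):int(y1),int(x0):int(x1),::-1],None,fx=s,fy=s,interpolation=cv2.INTER_CUBIC))
s=read_state(); print(s['clock'],s['position'].round(1),s['contact_force'].round(1),s['gripper_width'])
E
python3 snap.py side s2 270 180 390 290 5
```

```text
3.95 [545.5 -79.5  26.1] [ 0.5 -0.3  0.4] 47.27223305642159
```

View pics/s2.png

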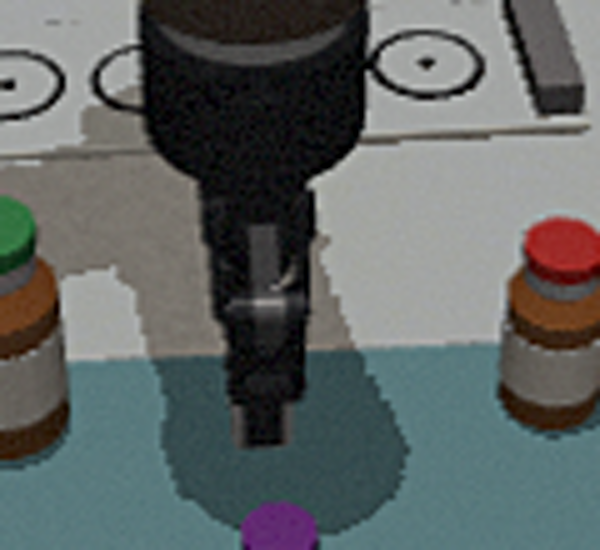

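Request:
jog_arm(
  increments=[
    [0,0,0,0],
    [0,0,0,0],
    [0,0,0,0],
    [0,0,0,0],
    [0,0,0,0],
    [0,0,0,0],
  ],
  hand=-1,
)

```text
clock: 4.7
position: [546.1, -79.5, 26.9]
ee_rot: [1.0, -0.003, 0.0, 0.002]
contact_force: [0.1, 0.1, 5.4]
gripper_width: 22.1
```

Request:
jog_arm(
  increments=[
    [0,0,-0.01,0],
    [0,0,-0.03,0],
    [0,0,-0.055,0],
    [0,0,-0.08,0],
    [0,0,-0.1,0],
    [0,0,-0.1,0],
    [0,0,-0.1,0],
  ],
)

```text
clock: 5.58
position: [545.4, -79.2, 126.2]
ee_rot: [1.0, -0.004, -0.001, 0.002]
contact_force: [0.3, 0.3, 0.1]
gripper_width: 21.8
```

```bash
python3 snap.py side s3 250 120 410 280 4
```

```text
5.625 [545.2 -79.2 125.8] [-0.6 -0.  -0.7] 21.807170321238424
```

View pics/s3.png

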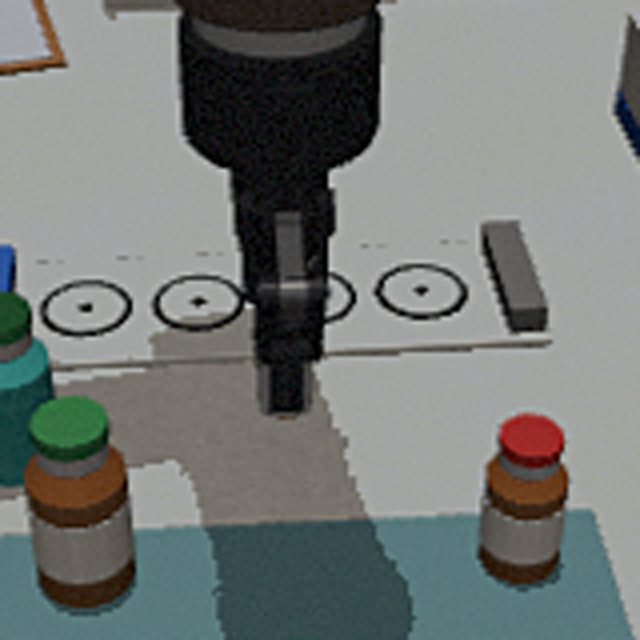

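Request:
jog_arm(
  increments=[
    [-0.01,-0.02,0,0],
    [-0.03,-0.065,0,0],
    [-0.053,-0.115,0,0],
    [-0.078,-0.165,0,0],
    [-0.095,-0.2,0,0],
    [-0.1,-0.21,0,0],
    [-0.1,-0.21,0.03,0],
    [-0.1,-0.21,0.06,0],
    [-0.1,-0.21,0.08,0],
    [-0.1,-0.21,0.08,0],
  ],
)

```text
clock: 6.88
position: [445.7, 129.8, 43.6]
ee_rot: [1.0, -0.004, -0.003, 0.003]
contact_force: [0.1, 0.3, -0.7]
gripper_width: 22.2
```

```bash
python3 snap.py side s4 210 120 370 240 5;python3 snap.py top t4 230 140 330 280 4
```

```text
6.925 [446.5 130.4  44.6] [-0.3 -0.2  0.4] 22.22749614773177
6.975 [447.  130.9  45.4] [ 0.6 -0.5 -0. ] 22.425105093124525
```

View pics/s4.png

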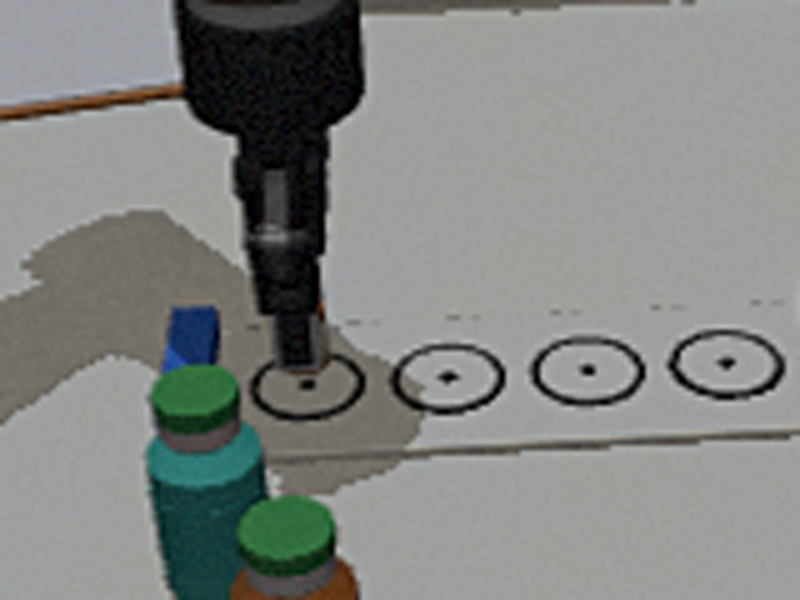

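View pics/t4.png

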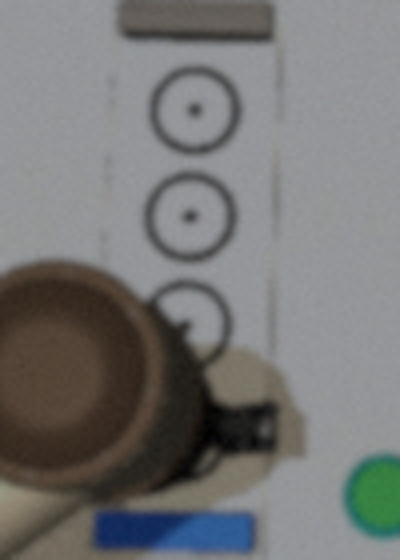

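Request:
jog_arm(
  increments=[
    [-0.001,0,0.005,0],
    [-0.001,0,0.01,0],
    [-0.001,0,0.012,0],
    [-0.001,0,0.013,0],
    [-0.001,0,0.013,0],
    [-0.001,0,0.013,0],
  ],
)

```text
clock: 7.72
position: [446.1, 130.9, 32.5]
ee_rot: [1.0, -0.004, -0.001, 0.002]
contact_force: [0.0, 0.1, -0.3]
gripper_width: 21.9
```

Request:
jog_arm(
  increments=[
    [0,0,0.001,0],
    [0,0,0.001,0],
  ],
)

```text
clock: 7.98
position: [446.0, 130.9, 31.4]
ee_rot: [1.0, -0.004, -0.001, 0.002]
contact_force: [0.1, 0.1, -0.1]
gripper_width: 21.9
```

Request:
jog_arm(
  increments=[
    [0,0,0.001,0],
    [0,0,0.001,0],
  ],
)

```text
clock: 8.22
position: [446.0, 130.9, 30.3]
ee_rot: [1.0, -0.004, -0.001, 0.002]
contact_force: [-0.5, -0.8, -0.9]
gripper_width: 21.8
```

Request:
jog_arm(
  increments=[
    [0,0,0.0008,0],
    [0,0,0.0008,0],
  ],
)

```text
clock: 8.48
position: [446.1, 130.9, 29.9]
ee_rot: [1.0, -0.004, -0.001, 0.002]
contact_force: [-2.7, -0.3, 4.2]
gripper_width: 22.1
```

Request:
jog_arm(
  increments=[
    [0,0,0,0],
    [0,0,0,0],
    [0,0,0,0],
    [0,0,0,0],
  ],
  hand=0.0,
)

```text
clock: 8.98
position: [446.0, 130.9, 29.9]
ee_rot: [1.0, -0.004, -0.001, 0.002]
contact_force: [-0.1, 0.4, 0.2]
gripper_width: 42.8
```

Request:
jog_arm(
  increments=[
    [0,0,-0.01,0],
    [0,0,-0.04,0],
    [0,0,-0.08,0],
    [0,0,-0.11,0],
    [0.04,0.08,-0.11,0],
    [0.07,0.14,-0.11,0],
    [0.07,0.14,-0.11,0],
  ],
)

```text
clock: 9.85
position: [516.1, -11.3, 141.1]
ee_rot: [1.0, -0.005, -0.0, 0.002]
contact_force: [-0.6, -0.1, 0.2]
gripper_width: 42.9
```

```bash
python3 snap.py side s5 210 120 370 240 5;python3 snap.py top t5 230 140 330 280 4
```

```text
9.9 [517.1 -13.  141. ] [ 2.3 -1.9  0.2] 42.951405394923384
9.95 [516.2 -11.5 140.7] [-0.   0.8  0.1] 42.401796346954804
```

View pics/s5.png

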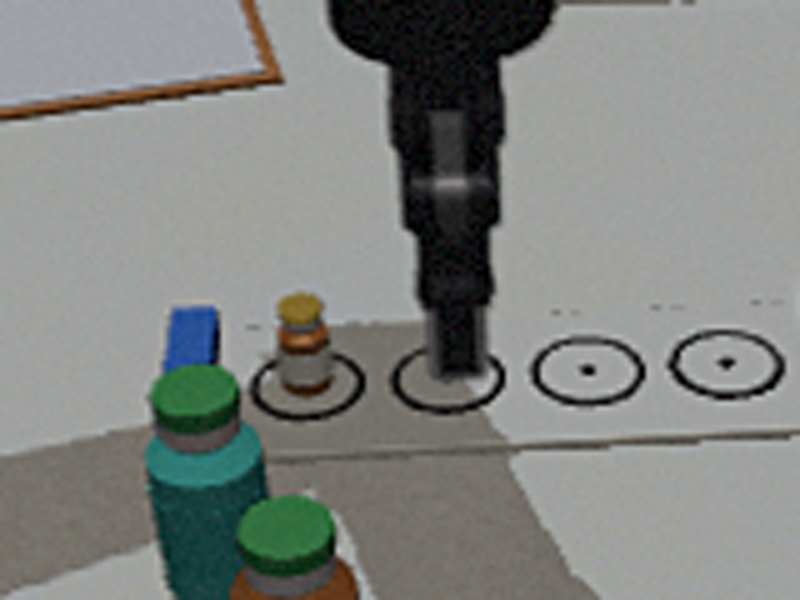

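View pics/t5.png

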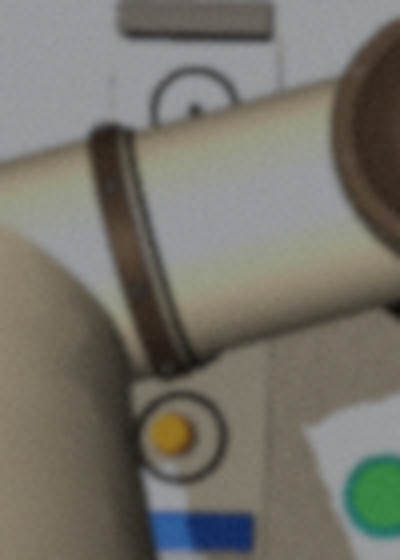

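```bash
cat > chk.py <<'E'
import sys
from h import *
f,k,zc=sys.argv[1],sys.argv[2],float(sys.argv[3])
rng={'yellow':(16,35,120,60),'purple':(135,160,90,40),'red':(0,6,170,70),'green':(50,75,120,40)}
a,b,s,v=rng[k]
for n,w in(("top","t"+f),("side","s"+f)):
    hsv=cv2.cvtColor(cv2.imread(f"pics/{w}_full.png"),cv2.COLOR_BGR2HSV)
    m=cv2.inRange(hsv,(a,s,v),(b,255,255)); N,_,st,ce=cv2.connectedComponentsWithStats(m)
    for i in range(1,N):
        if st[i,4]>=25 and ce[i][1]>120: print(n,st[i],ce[i].round(1),onz(n,*ce[i],zc).round(1))
E
python3 chk.py 5 yellow 48
```

```text
top [ 45 138  11   9  31] [ 49.1 141.3] [681.4 655.8  48. ]
top [ 20 141  20  11  51] [ 30.6 145.8] [669.9 696.8  48. ]
top [  4 155  13   9  28] [  9.6 157.7] [640.8 740.9  48. ]
top [ 17 155  27  17 103] [ 29.6 163.2] [628.7 693.5  48. ]
top [359 239  14  17  31] [362.8 248.5] [447.5 -68.5  48. ]
top [268 244  10  10  78] [272.4 248.1] [445.  131.9  48. ]
side [266 179   8   6  42] [269.5 181.5] [446.3 129.   48. ]
```

Request:
jog_arm(
  increments=[
    [0.008,0.05,0,0],
    [0.016,0.105,0,0],
    [0.024,0.155,0,0],
    [0.0273,0.178,0,0],
    [0.0273,0.178,0,0],
    [0.0273,0.178,0.03,0],
    [0.0273,0.178,0.05,0],
    [0.0273,0.178,0.05,0],
  ],
  hand=0.2,
)

```text
clock: 10.95
position: [540.1, -188.5, 90.3]
ee_rot: [1.0, -0.005, -0.002, 0.002]
contact_force: [0.1, -0.3, 0.7]
gripper_width: 51.4
```

```bash
python3 snap.py side s6 250 180 410 340 4
```

```text
11.0 [ 541.2 -188.8   91.5] [ 0.2 -0.4  0.3] 51.174849706592056
```

View pics/s6.png

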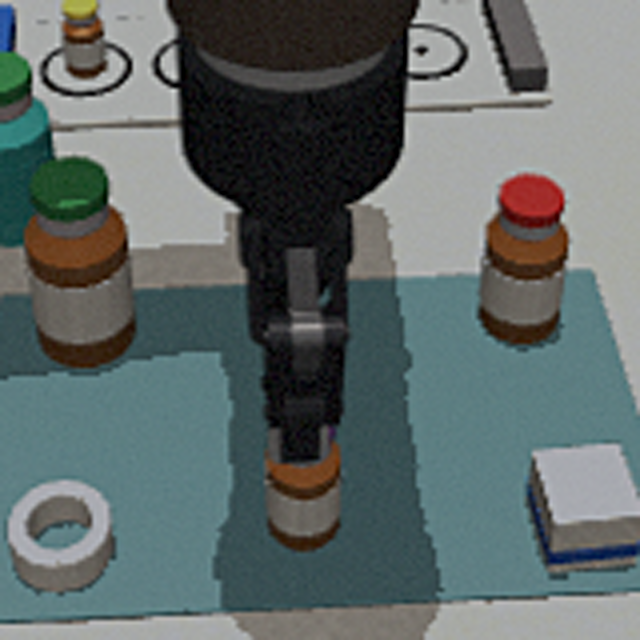

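Request:
jog_arm(
  increments=[
    [0.001,0,0.02,0],
    [0.001,0,0.04,0],
    [0.001,0,0.055,0],
    [0.001,0,0.061,0],
    [0.001,0,0.061,0],
    [0.001,0,0.061,0],
  ],
)

```text
clock: 11.75
position: [542.7, -189.1, 31.3]
ee_rot: [1.0, -0.005, -0.0, 0.002]
contact_force: [1.1, -0.1, 0.6]
gripper_width: 51.1
```

Request:
jog_arm(
  increments=[
    [0,0,0,0],
    [0,0,0,0],
    [0,0,0,0],
    [0,0,0,0],
    [0,0,0,0],
    [0,0,0,0],
  ],
  hand=-1,
)

```text
clock: 12.5
position: [543.3, -189.3, 32.2]
ee_rot: [1.0, -0.005, 0.001, 0.002]
contact_force: [-1.2, 0.3, 5.7]
gripper_width: 28.6
```

Request:
jog_arm(
  increments=[
    [0,0,-0.01,0],
    [0,0,-0.03,0],
    [0,0,-0.055,0],
    [0,0,-0.08,0],
    [0,0,-0.1,0],
    [0,0,-0.1,0],
    [0,0,-0.1,0],
    [0,0,-0.1,0],
  ],
)

```text
clock: 13.5
position: [542.5, -188.7, 131.0]
ee_rot: [1.0, -0.005, -0.001, 0.002]
contact_force: [-0.4, -0.7, -0.8]
gripper_width: 28.5
```

```bash
python3 snap.py side s7 250 140 410 300 4
```

```text
13.55 [ 542.6 -188.8  131.1] [-1.  -0.3 -0.4] 28.58430355966572
```

View pics/s7.png

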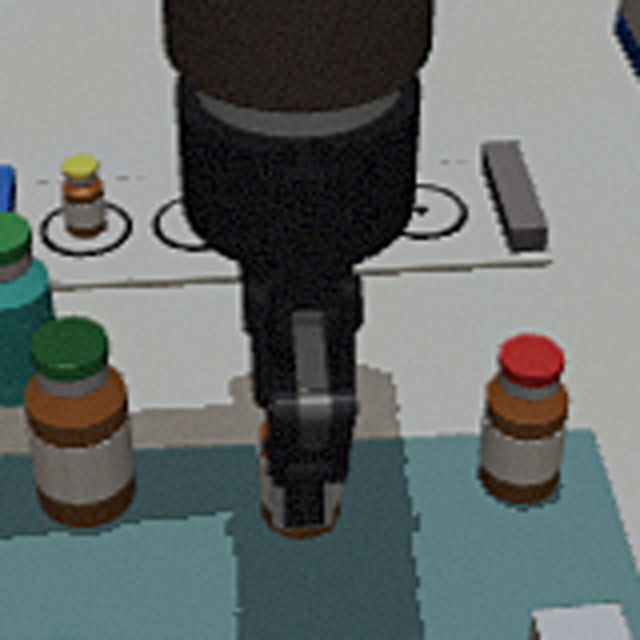

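Request:
jog_arm(
  increments=[
    [-0.001,-0.015,0,0],
    [-0.005,-0.055,0,0],
    [-0.01,-0.105,0,0],
    [-0.016,-0.16,0,0],
    [-0.021,-0.215,0,0],
    [-0.026,-0.265,0,0],
    [-0.03,-0.305,0,0],
    [-0.0314,-0.319,0,0],
    [-0.0314,-0.319,0,0],
    [-0.0314,-0.319,0,0],
  ],
)

```text
clock: 14.8
position: [513.9, 129.6, 129.5]
ee_rot: [1.0, -0.005, -0.001, 0.002]
contact_force: [0.4, -0.6, 0.0]
gripper_width: 28.2
```

Request:
jog_arm(
  increments=[
    [0,0,0.03,0],
    [0,0,0.06,0],
    [0,0,0.08,0],
    [0,0,0.08,0],
    [0,0,0.08,0],
    [0,0,0.08,0],
  ],
)

```text
clock: 15.55
position: [514.5, 129.3, 50.6]
ee_rot: [1.0, -0.005, 0.0, 0.002]
contact_force: [-0.3, 0.2, 0.2]
gripper_width: 28.3
```

```bash
python3 snap.py side s8 210 120 370 240 5
```

```text
15.6 [514.4 129.3  50.5] [ 0.1 -0.2 -0.5] 28.25381850603273
```

View pics/s8.png

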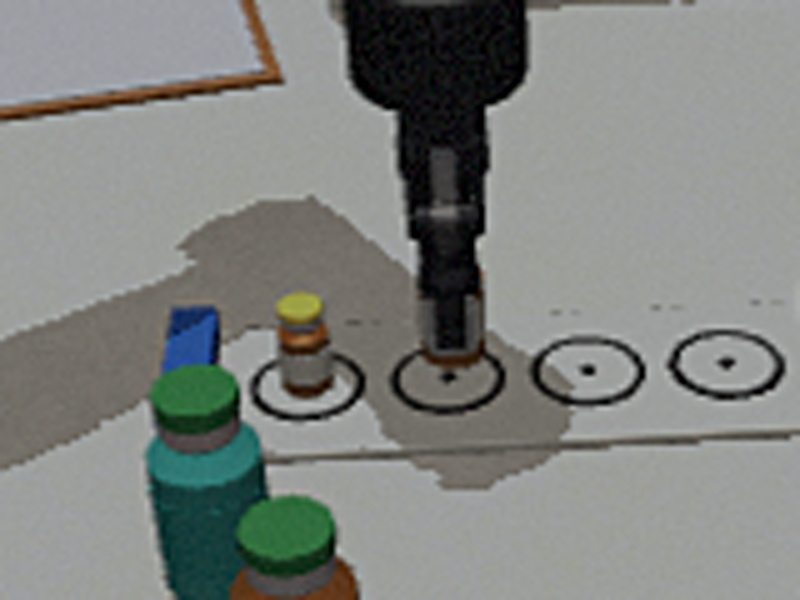

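Request:
jog_arm(
  increments=[
    [-0.0032,-0.001,0.003,0],
    [-0.0032,-0.001,0.008,0],
    [-0.0032,-0.001,0.012,0],
    [-0.0032,-0.001,0.0135,0],
    [-0.0032,-0.001,0.0135,0],
    [-0.0032,-0.001,0.0135,0],
  ],
)

```text
clock: 16.35
position: [511.3, 130.4, 37.1]
ee_rot: [1.0, -0.005, 0.0, 0.002]
contact_force: [0.4, 0.5, 0.4]
gripper_width: 28.3
```

Request:
jog_arm(
  increments=[
    [0,0,0.001,0],
    [0,0,0.001,0],
  ],
)

```text
clock: 16.6
position: [511.3, 130.3, 36.0]
ee_rot: [1.0, -0.005, 0.0, 0.002]
contact_force: [0.1, 0.0, -1.1]
gripper_width: 28.5
```

Request:
jog_arm(
  increments=[
    [0,0,0.001,0],
    [0,0,0.001,0],
  ],
)

```text
clock: 16.85
position: [511.4, 130.4, 35.2]
ee_rot: [1.0, -0.005, 0.0, 0.002]
contact_force: [-0.4, -0.4, 1.2]
gripper_width: 28.6
```

Request:
jog_arm(
  increments=[
    [0,0,0.0006,0],
    [0,0,0.0006,0],
  ],
)

```text
clock: 17.1
position: [511.4, 130.4, 35.2]
ee_rot: [1.0, -0.005, 0.0, 0.002]
contact_force: [-0.7, 0.1, 6.3]
gripper_width: 28.6
```

Request:
jog_arm(
  increments=[
    [0,0,0,0],
    [0,0,0,0],
    [0,0,0,0],
    [0,0,0,0],
  ],
  hand=0.2,
)

```text
clock: 17.6
position: [511.4, 130.4, 35.1]
ee_rot: [1.0, -0.005, 0.0, 0.002]
contact_force: [-0.7, 0.0, -0.6]
gripper_width: 50.8
```

Request:
jog_arm(
  increments=[
    [0,0,-0.01,0],
    [0,0,-0.04,0],
    [0,0,-0.08,0],
    [0,0,-0.12,0],
    [0.04,0.05,-0.12,0],
    [0.08,0.105,-0.12,0],
    [0.12,0.16,-0.12,0],
    [0.142,0.2,-0.12,0],
    [0.142,0.2115,-0.12,0],
    [0.142,0.2115,-0.12,0],
  ],
  hand=0.3,
)

```text
clock: 18.85
position: [650.6, -82.8, 156.0]
ee_rot: [1.0, -0.006, -0.0, 0.002]
contact_force: [0.4, 0.1, 1.3]
gripper_width: 55.9
```

```bash
python3 snap.py side s9 210 120 370 240 5;python3 snap.py top t9 230 140 330 280 4; python3 chk.py 9 yellow 48;python3 chk.py 9 purple 64
```

```text
18.9 [650.6 -81.8 156.2] [-0.9  0.7  0. ] 55.547177708474884
18.95 [650.6 -81.2 156.3] [-0.2 -0.3  0.7] 55.39723564996781
top [ 23 137   9  11  31] [ 27.8 141.7] [679.5 704.7  48. ]
top [ 40 138  13  13  45] [ 46.8 143.9] [675.  660.4  48. ]
top [  6 145  13  14  45] [ 11.5 150.2] [658.5 739.1  48. ]
top [ 13 152   9  12  31] [ 16.3 158.9] [638.3 725.4  48. ]
top [ 25 161   8  10  35] [ 28.5 165.5] [623.1 695.4  48. ]
top [ 34 161  16   8  35] [ 41.1 163.7] [627.9 667.2  48. ]
top [359 239  14  16  30] [362.7 248.5] [447.6 -68.2  48. ]
side [266 179   8   6  42] [269.5 181.5] [446.3 129.   48. ]
top [ 57 119  18   7  97] [ 66.7 121.6] [723.9 610.8  64. ]
top [ 79 206  10   4  40] [ 83.5 207.5] [526.2 549.8  64. ]
top [ 77 219  11   5  48] [ 81.8 221. ] [496.1 550.1  64. ]
top [582 258   6   6  31] [584.5 260.6] [ 428.6 -549.3   64. ]
top [576 275   7   6  33] [579.1 278. ] [ 391.2 -534.4   64. ]
top [571 293   7   6  33] [573.6 295.9] [ 353.  -519.4   64. ]
top [565 311   7   7  34] [568.2 314. ] [ 315.1 -504.8   64. ]
top [559 330   8   6  36] [562.6 332.5] [ 277.  -490.1   64. ]
side [294 171  10   8  59] [298.5 174.4] [512.1 127.5  64. ]
```

View pics/s9.png

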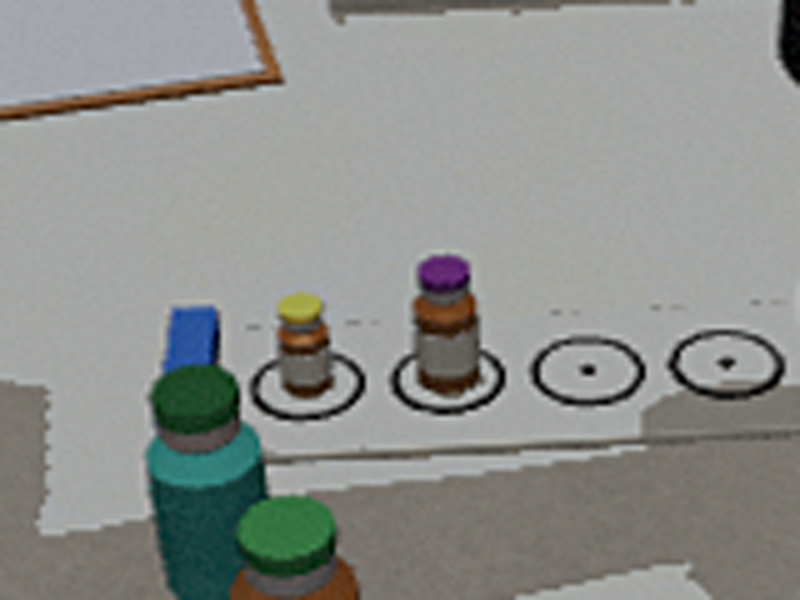

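View pics/s9_full.png

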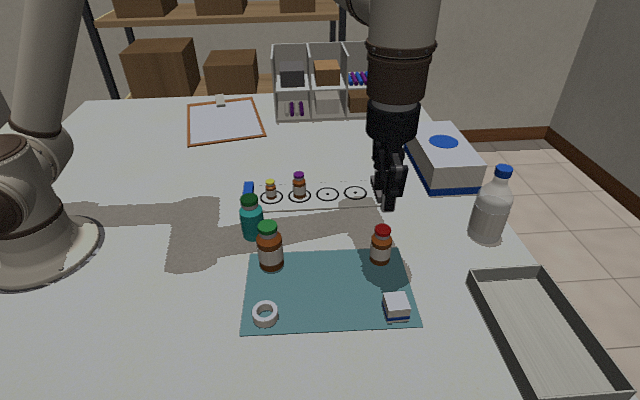

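Request:
jog_arm(
  increments=[
    [0.003,0,0.0,0],
    [0.003,0,0.03,0],
    [0.003,0,0.05,0],
    [0.003,0,0.05,0],
    [0.003,0,0.05,0],
    [0.003,0,0.05,0],
  ],
)

```text
clock: 19.7
position: [654.4, -81.0, 107.8]
ee_rot: [1.0, -0.004, 0.001, 0.002]
contact_force: [0.5, 0.5, -0.4]
gripper_width: 55.7
```

```bash
python3 snap.py side s10 310 140 450 280 4
```

```text
19.75 [654.2 -81.2 107.6] [-0.   0.4 -0. ] 55.43075865385276
```

View pics/s10.png

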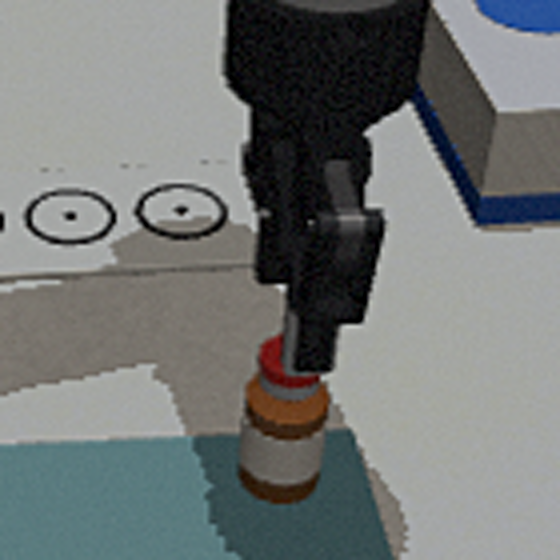

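Run:
```python
from h import *
for p in [(654,-112,91),(654,-50,91),(653,-81,79),(653,-81,3),(652,-81,79)]:
    u,v=proj("side",p);print(p,((u-310)*4).__round__(),((v-140)*4).__round__())
```

```text
(654, -112, 91) 305 375
(654, -50, 91) 275 284
(653, -81, 79) 285 348
(653, -81, 3) 271 470
(652, -81, 79) 282 348
```

Request:
jog_arm(
  increments=[
    [0,0,0.02,0],
    [0,0,0.04,0],
    [0,0,0.06,0],
    [0,0,0.0695,0],
    [0,0,0.0695,0],
    [0,0,0.0695,0],
  ],
)

```text
clock: 20.5
position: [655.2, -81.4, 39.2]
ee_rot: [1.0, -0.004, 0.002, 0.002]
contact_force: [-0.4, 0.1, -0.2]
gripper_width: 55.6
```

Request:
jog_arm(
  increments=[
    [0,0,0,0],
    [0,0,0,0],
    [0,0,0,0],
    [0,0,0,0],
    [0,0,0,0],
    [0,0,0,0],
  ],
  hand=-1,
)

```text
clock: 21.25
position: [656.0, -81.4, 40.5]
ee_rot: [1.0, -0.004, 0.003, 0.002]
contact_force: [-0.4, -0.8, 5.5]
gripper_width: 36.6
```

Request:
jog_arm(
  increments=[
    [0,0,-0.01,0],
    [0,0,-0.03,0],
    [0,0,-0.055,0],
    [0,0,-0.08,0],
    [0,0,-0.1,0],
    [0,0,-0.1,0],
    [0,0,-0.1,0],
    [0,0,-0.1,0],
  ],
)

```text
clock: 22.25
position: [654.6, -81.1, 139.0]
ee_rot: [1.0, -0.004, 0.002, 0.002]
contact_force: [-0.1, -1.2, -1.0]
gripper_width: 36.7
```

```bash
python3 snap.py side s11 310 140 450 280 4
```

```text
22.3 [654.7 -81.1 139.1] [ 0.   0.7 -1.8] 36.558807680553414
```

View pics/s11.png

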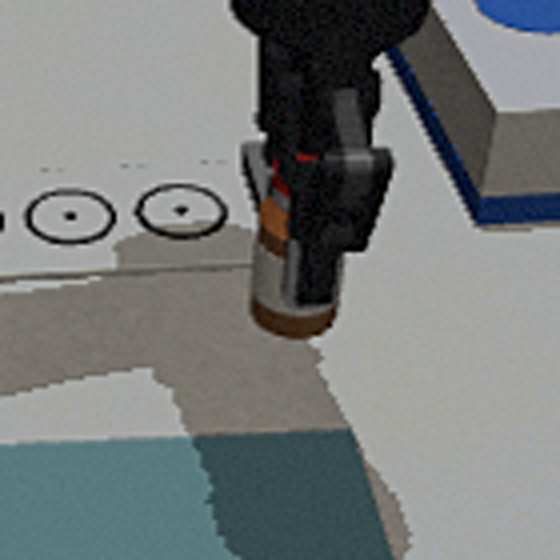

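Run:
```python
from h import *
for x in (651,653,655):
  for p in [(x,-100,102),(x,-81,102),(x,-109,122),(x,-104,122)]:
    u,v=proj("side",p);print(p,round((u-310)*4,1),round((v-140)*4))
```

```text
(651, -100, 102) 293.9 337
(651, -81, 102) 284.6 308
(651, -109, 122) 302.8 314
(651, -104, 122) 300.2 306
(653, -100, 102) 298.5 336
(653, -81, 102) 289.1 308
(653, -109, 122) 307.6 314
(653, -104, 122) 305.0 306
(655, -100, 102) 303.2 336
(655, -81, 102) 293.7 308
(655, -109, 122) 312.4 313
(655, -104, 122) 309.7 306
```

Request:
jog_arm(
  increments=[
    [-0.004,-0.012,0,0],
    [-0.017,-0.047,0,0],
    [-0.035,-0.095,0,0],
    [-0.054,-0.145,0,0],
    [-0.07,-0.19,0,0],
    [-0.0784,-0.2114,0,0],
    [-0.0784,-0.2114,0,0],
    [-0.0784,-0.2114,0,0],
  ],
)

```text
clock: 23.3
position: [577.9, 131.0, 137.9]
ee_rot: [1.0, -0.004, 0.002, 0.002]
contact_force: [-0.7, 0.3, -1.1]
gripper_width: 36.9
```

Request:
jog_arm(
  increments=[
    [0,0,0.02,0],
    [0,0,0.045,0],
    [0,0,0.07,0],
    [0,0,0.08,0],
    [0,0,0.08,0],
    [0,0,0.08,0],
  ],
)

```text
clock: 24.05
position: [579.1, 130.7, 58.9]
ee_rot: [1.0, -0.004, 0.003, 0.002]
contact_force: [-0.1, -0.4, -0.1]
gripper_width: 36.7
```

Request:
jog_arm(
  increments=[
    [-0.0028,0,0.003,0],
    [-0.0028,0,0.008,0],
    [-0.0028,0,0.012,0],
    [-0.0028,0,0.013,0],
    [-0.0028,0,0.013,0],
    [-0.0028,0,0.013,0],
  ],
)

```text
clock: 24.8
position: [576.5, 130.7, 46.0]
ee_rot: [1.0, -0.004, 0.003, 0.002]
contact_force: [-0.5, 0.0, -1.2]
gripper_width: 36.6
```

```bash
python3 snap.py side s12 250 120 410 240 5
```

```text
24.85 [576.5 130.7  46. ] [-0.1  0.2 -1.8] 36.3489737107404
```

View pics/s12.png

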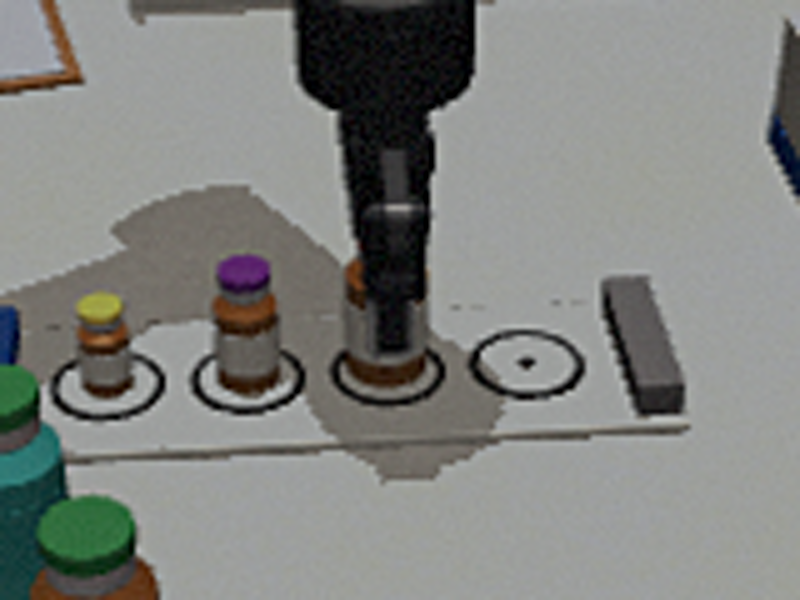

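Centred in its ring (vial base about column 387, ring about 388). Lowering until contact.

Request:
jog_arm(
  increments=[
    [0,0,0.001,0],
    [0,0,0.0015,0],
    [0,0,0.0015,0],
  ],
)

```text
clock: 25.22
position: [576.5, 130.7, 44.4]
ee_rot: [1.0, -0.004, 0.003, 0.002]
contact_force: [0.4, 0.4, -1.3]
gripper_width: 36.9
```

Request:
jog_arm(
  increments=[
    [0,0,0.001,0],
    [0,0,0.001,0],
  ],
)

```text
clock: 25.48
position: [576.5, 130.8, 43.5]
ee_rot: [1.0, -0.004, 0.003, 0.002]
contact_force: [0.5, 0.4, -0.1]
gripper_width: 36.5
```

Request:
jog_arm(
  increments=[
    [0,0,0.0007,0],
    [0,0,0.0007,0],
  ],
)

```text
clock: 25.72
position: [576.6, 130.7, 43.5]
ee_rot: [1.0, -0.004, 0.003, 0.002]
contact_force: [-1.4, -0.6, 4.3]
gripper_width: 36.6
```

Request:
jog_arm(
  increments=[
    [0,0,0.0005,0],
    [0,0,0.0005,0],
  ],
)

```text
clock: 25.98
position: [576.6, 130.7, 43.5]
ee_rot: [1.0, -0.004, 0.003, 0.002]
contact_force: [-2.2, -0.4, 6.3]
gripper_width: 36.3
```

Request:
jog_arm(
  increments=[
    [0,0,0,0],
    [0,0,0,0],
    [0,0,0,0],
    [0,0,0,0],
  ],
  hand=0.3,
)

```text
clock: 26.48
position: [576.6, 130.7, 43.3]
ee_rot: [1.0, -0.004, 0.003, 0.002]
contact_force: [-0.1, -0.2, -0.1]
gripper_width: 55.4
```

Request:
jog_arm(
  increments=[
    [0,0,-0.01,0],
    [0,0,-0.04,0],
    [0,0,-0.08,0],
    [0,0,-0.12,0],
    [-0.01,0.04,-0.13,0],
    [-0.04,0.085,-0.13,0],
    [-0.075,0.13,-0.13,0],
    [-0.105,0.175,-0.13,0],
    [-0.1243,0.206,-0.13,0],
    [-0.1243,0.206,-0.13,0],
  ],
  hand=0.5,
)

```text
clock: 27.72
position: [448.4, -75.4, 174.0]
ee_rot: [1.0, -0.005, 0.004, 0.001]
contact_force: [0.1, 0.0, 0.3]
gripper_width: 64.1
```

```bash
python3 snap.py side s13 210 120 370 280 4;python3 snap.py top t13 230 140 330 280 4; python3 chk.py 13 red 80
```

```text
27.775 [449.6 -74.6 174.1] [0.5 0.5 0.2] 64.18957528797486
27.825 [450.3 -74.  174. ] [ 0.4 -0.1  0.1] 63.726158615217564
top [ 585  129   55   89 3428] [609.3 172.1] [ 623.5 -611.4   80. ]
top [267 183  13  12 123] [272.9 188.3] [573.6 131.7  80. ]
side [321 163  13   9  76] [327.1 167.1] [575.8 126.5  80. ]
```

View pics/s13.png

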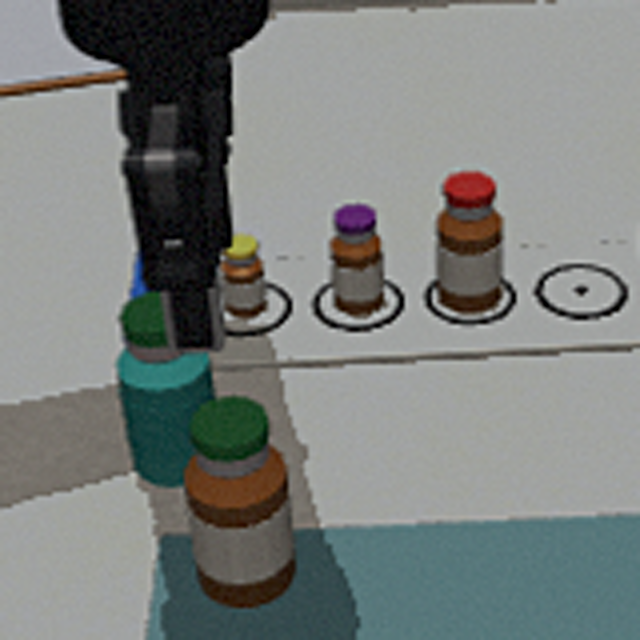

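Request:
jog_arm(
  increments=[
    [0.0015,0.001,0.01,0],
    [0.0015,0.001,0.035,0],
    [0.0015,0.001,0.048,0],
    [0.0015,0.001,0.048,0],
    [0.0015,0.001,0.048,0],
  ],
)

```text
clock: 28.45
position: [452.9, -74.9, 126.3]
ee_rot: [1.0, -0.004, 0.005, 0.002]
contact_force: [-1.0, 0.9, -0.3]
gripper_width: 63.9
```

```bash
python3 snap.py side s14 210 120 370 280 4
python3 - <<'E'
from h import *
for p in [(452,-112,108),(452,-38,108),(452,-75,97),(452,-98,3)]:
    u,v=proj("side",p);print(p,((u-210)*4).__round__(),((v-120)*4).__round__())
E
```

```text
28.5 [452.9 -74.9 126.5] [-0.4 -0.2  0.1] 64.3354083831888
(452, -112, 108) 222 452
(452, -38, 108) 228 342
(452, -75, 97) 228 414
(452, -98, 3) 245 603
```

View pics/s14.png

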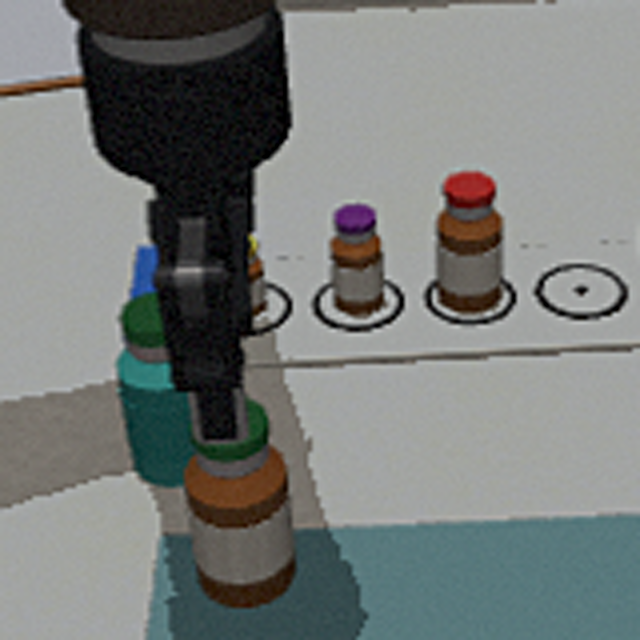

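Request:
jog_arm(
  increments=[
    [0,0,0.02,0],
    [0,0,0.04,0],
    [0,0,0.06,0],
    [0,0,0.075,0],
    [0,0,0.0815,0],
    [0,0,0.0815,0],
    [0,0,0.0815,0],
  ],
)

```text
clock: 29.38
position: [454.3, -75.1, 45.8]
ee_rot: [1.0, -0.004, 0.006, 0.001]
contact_force: [-0.5, 0.8, 0.1]
gripper_width: 64.3
```

Request:
jog_arm(
  increments=[
    [0,0,0,0],
    [0,0,0,0],
    [0,0,0,0],
    [0,0,0,0],
    [0,0,0,0],
    [0,0,0,0],
  ],
  hand=-1,
)

```text
clock: 30.12
position: [454.8, -75.1, 46.7]
ee_rot: [1.0, -0.004, 0.007, 0.001]
contact_force: [-1.3, -0.9, 5.5]
gripper_width: 44.7
```

Request:
jog_arm(
  increments=[
    [0,0,-0.01,0],
    [0,0,-0.03,0],
    [0,0,-0.055,0],
    [0,0,-0.085,0],
    [0,0,-0.11,0],
    [0,0,-0.12,0],
    [0,0,-0.12,0],
    [0,0,-0.12,0],
  ],
)

```text
clock: 31.12
position: [452.4, -74.8, 165.6]
ee_rot: [1.0, -0.004, 0.005, 0.001]
contact_force: [-0.6, -0.0, -2.3]
gripper_width: 44.6
```

```bash
python3 snap.py side s15 190 80 390 280 4
```

```text
31.175 [452.5 -74.8 165.6] [-0.2 -0.3 -1.7] 44.689994770671845
```

View pics/s15_full.png

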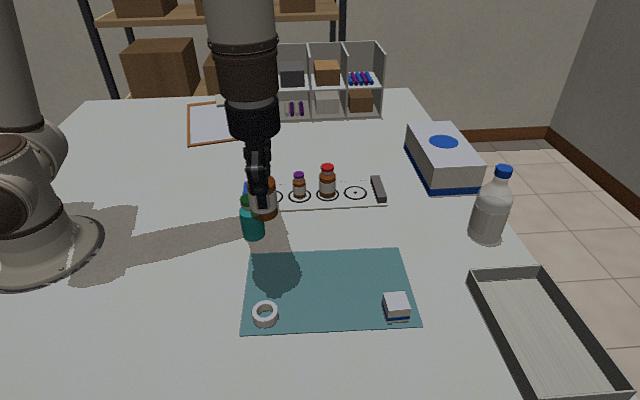

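Request:
jog_arm(
  increments=[
    [0.008,-0.009,0,0],
    [0.03,-0.032,0,0],
    [0.062,-0.067,0,0],
    [0.098,-0.106,0,0],
    [0.132,-0.142,0,0],
    [0.16,-0.173,0,0],
    [0.182,-0.196,0,0],
    [0.19,-0.205,0,0],
    [0.19,-0.205,0,0],
    [0.19,-0.205,0,0],
  ],
)

```text
clock: 32.42
position: [643.2, 128.0, 166.7]
ee_rot: [1.0, -0.004, 0.005, 0.002]
contact_force: [0.1, -0.1, -1.8]
gripper_width: 44.7
```

Request:
jog_arm(
  increments=[
    [0,0,0.02,0],
    [0,0,0.05,0],
    [0,0,0.08,0],
    [0,0,0.1,0],
    [0,0,0.1,0],
    [0,0,0.1,0],
    [0,0,0.1,0],
  ],
)

```text
clock: 33.3
position: [644.8, 127.8, 68.3]
ee_rot: [1.0, -0.004, 0.006, 0.001]
contact_force: [-0.3, -0.4, -1.4]
gripper_width: 44.4
```

Request:
jog_arm(
  increments=[
    [-0.0025,-0.0025,0.004,0],
    [-0.0025,-0.0025,0.009,0],
    [-0.0025,-0.0025,0.014,0],
    [-0.0025,-0.0025,0.016,0],
    [-0.0025,-0.0025,0.016,0],
    [-0.0025,-0.0025,0.016,0],
  ],
)

```text
clock: 34.05
position: [642.7, 130.3, 52.3]
ee_rot: [1.0, -0.004, 0.006, 0.001]
contact_force: [-0.9, 0.2, -1.9]
gripper_width: 44.8
```

```bash
python3 snap.py side s16 280 110 420 230 5.5
```

```text
34.1 [642.7 130.3  52.4] [ 0.1  0.1 -1.9] 44.725375996575266
```

View pics/s16.png

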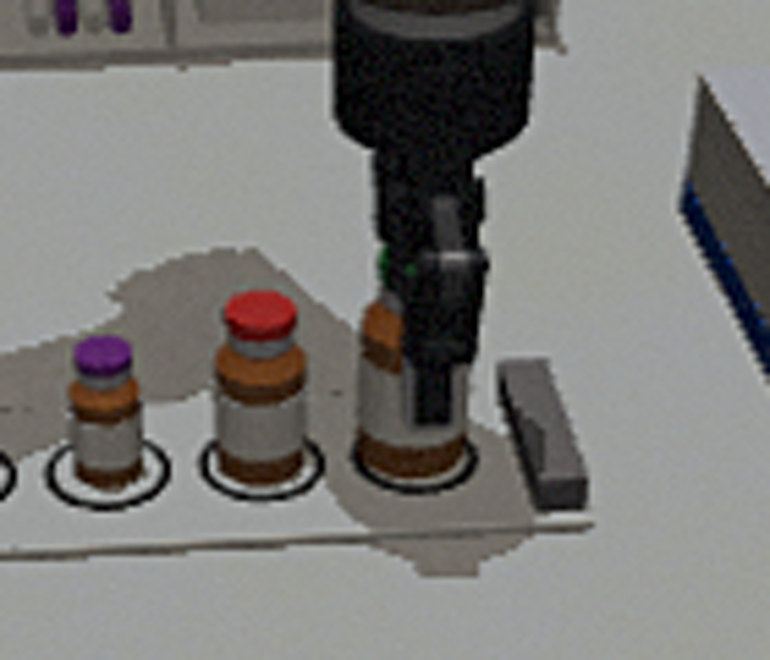

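Request:
jog_arm(
  increments=[
    [0.0015,0,0.0005,0],
    [0.0015,0,0.001,0],
    [0.0015,0,0.0015,0],
    [0.0015,0,0.0015,0],
  ],
)

```text
clock: 34.6
position: [644.1, 130.2, 50.9]
ee_rot: [1.0, -0.004, 0.006, 0.001]
contact_force: [0.2, -0.5, -2.0]
gripper_width: 44.7
```

Request:
jog_arm(
  increments=[
    [0,0,0.001,0],
    [0,0,0.001,0],
  ],
)

```text
clock: 34.85
position: [644.1, 130.2, 49.8]
ee_rot: [1.0, -0.004, 0.006, 0.001]
contact_force: [1.0, -0.3, -2.2]
gripper_width: 44.9
```

Request:
jog_arm(
  increments=[
    [0,0,0.0006,0],
    [0,0,0.0006,0],
  ],
)

```text
clock: 35.1
position: [644.2, 130.2, 49.8]
ee_rot: [1.0, -0.004, 0.006, 0.001]
contact_force: [-1.9, -1.1, 1.8]
gripper_width: 44.5
```

Request:
jog_arm(
  increments=[
    [0,0,0.0006,0],
    [0,0,0.0006,0],
  ],
)

```text
clock: 35.35
position: [644.2, 130.3, 49.8]
ee_rot: [1.0, -0.004, 0.006, 0.001]
contact_force: [-3.2, 0.5, 5.3]
gripper_width: 44.9
```

Contact made. Release, rise, and move clear for a final look.

Request:
jog_arm(
  increments=[
    [0,0,0,0],
    [0,0,0,0],
    [0,0,0,0],
    [0,0,0,0],
  ],
  hand=0.45,
)

```text
clock: 35.85
position: [644.2, 130.2, 49.6]
ee_rot: [1.0, -0.004, 0.006, 0.001]
contact_force: [0.2, -0.3, 0.5]
gripper_width: 61.8
```

Request:
jog_arm(
  increments=[
    [0,0,-0.01,0],
    [0,0,-0.03,0],
    [0,0,-0.07,0],
    [0,0,-0.11,0],
    [0,0,-0.14,0],
    [0,0.05,-0.15,0],
    [0,0.1,-0.15,0],
    [0,0.15,-0.15,0],
    [0,0.2,-0.15,0],
    [0,0.25,-0.15,0],
  ],
)

```text
clock: 37.1
position: [640.4, -120.9, 201.3]
ee_rot: [1.0, -0.004, 0.007, 0.001]
contact_force: [-0.1, 1.0, -0.1]
gripper_width: 61.9
```

Request:
jog_arm(
  increments=[
    [-0.02,0.04,0,0],
    [-0.04,0.09,0,0],
    [-0.06,0.14,0,0],
    [-0.08,0.19,0,0],
    [-0.08,0.2,0,0],
    [-0.08,0.2,0,0],
  ],
)

```text
clock: 37.85
position: [558.9, -320.8, 201.1]
ee_rot: [1.0, -0.004, 0.007, 0.001]
contact_force: [-0.8, 0.1, -0.3]
gripper_width: 62.0
```

```bash
python3 snap.py side s17 240 110 400 230 5;python3 snap.py top t17 230 130 340 285 3.8; for a in "yellow 48" "purple 64" "red 80" "green 98"; do echo $a; python3 chk.py 17 $a | awk '/side/||/ 13[0-9]\.| 12[0-9]\./' ; done
```

```text
37.9 [ 559.2 -319.9  200.9] [0.  0.4 0.7] 61.82531417069068
37.95 [ 559.4 -319.4  200.8] [-0.2  0.3 -0.4] 61.97751915387481
yellow 48
top [269 244   9   9  65] [272.9 248.2] [444.8 130.7  48. ]
side [266 179   8   6  40] [269.6 181.6] [446.6 128.5  48. ]
purple 64
top [ 57 119  18   7  94] [ 66.7 121.5] [724.1 610.7  64. ]
top [267 212  11  11  94] [272.3 217.4] [511.5 132.8  64. ]
side [294 171  10   8  59] [298.5 174.4] [512.1 127.5  64. ]
red 80
top [267 183  13  12 123] [272.9 188.3] [573.6 131.7  80. ]
green 98
top [266 149  15  16 182] [273.  156.6] [640.2 131.9  98. ]
side [240 193  18  14 187] [248.6 199.3] [415.3  -2.4  98. ]
```

View pics/s17.png

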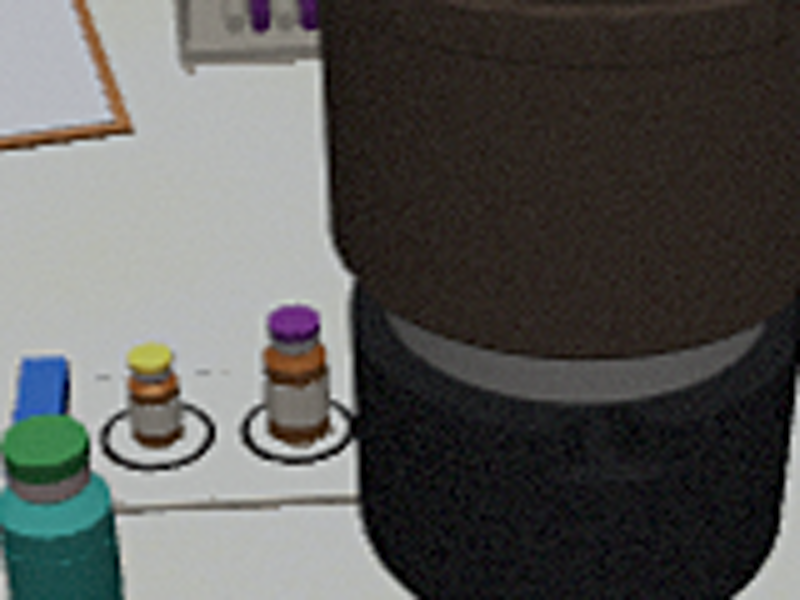

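View pics/t17.png

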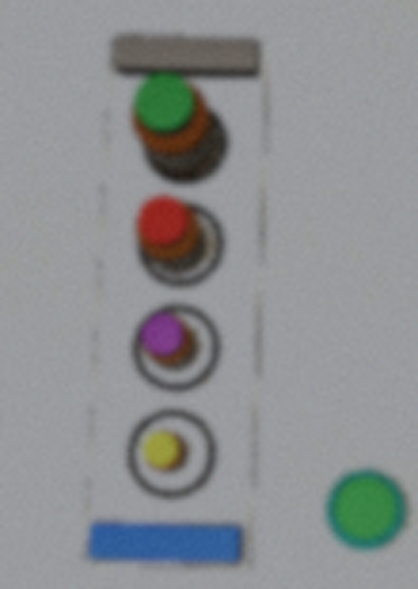

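Request:
jog_arm(
  increments=[
    [-0.03,0.0,0,0],
    [-0.08,0.0,0,0],
    [-0.13,0.0,0,0],
    [-0.18,0,0,0],
    [-0.2,0,0,0],
    [-0.2,0,0,0],
  ],
)

```text
clock: 38.7
position: [359.4, -317.5, 198.7]
ee_rot: [1.0, -0.003, 0.008, 0.002]
contact_force: [0.9, -0.2, 0.0]
gripper_width: 61.7
```

```bash
python3 snap.py side s18 240 110 400 230 5
```

```text
38.75 [ 360.5 -317.9  198.7] [-0.4 -0.4  0.1] 61.90767444699856
```

View pics/s18.png

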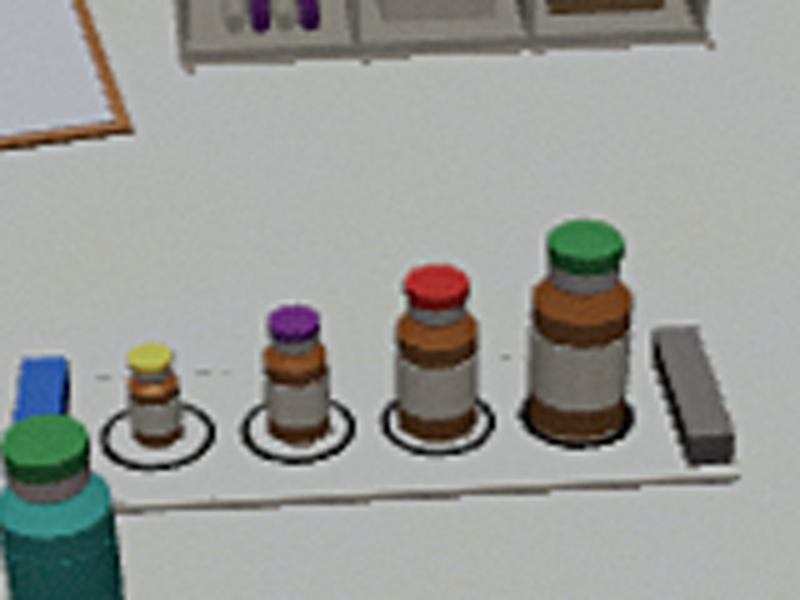

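All four stand upright and centred in their rings: yellow at crop column 157, purple at 297, red at 437 and green at 578, which match the ring centres. I'm handing the job in.

```bash
python3 -c "
from bench import *
print(job_done())"
```

```text
the job is handed in; nothing more can be done
None
```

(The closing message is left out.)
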